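# Clear the charging cradle and put the pH meter away in it

### The job

Put the pH meter away: take the empty seedling pot off the black charging cradle and nest it upright in the other pot of the same size, then lift the meter out of its aluminium drying trough, lay it down flat on the bench and let go, and take it again by its slim probe end. Seat it in the cradle, display up, its wide body lying flat and fully home in the pocket and its probe end sticking out of the open front. Do not let the meter fall, and leave the other things on the bench where they are.

Things in the scene. Friction and masses are not known exactly. Their poses are not given: they have to be found in the camera images.
- meter: hand-held pH meter lying display up, 180 mm long, 26 mm thick, about 140 g. Origin: middle of its length, on its underside; x to the probe end, z out of the display. x = -90 to +15 mm is the white body (34 mm wide), +15 to +90 mm the slim grey probe guard (24 mm wide). Starts in the trough, body end sticking out.
- meter_butt (a point): middle of the meter's body-end face, at (-90, 0, 13) mm in the meter's frame
- trough: fixed aluminium drying trough: walls 6 mm thick, 50 mm high, 46 mm apart, from x = -15 mm (open end) to +96 mm (closed end), floor 8 mm above the bench; floor tongue 18 mm wide on to x = -65 mm. Origin on the bench; the meter starts with its origin about 8 mm above this origin, same x direction.
- cradle: fixed black charging cradle: pocket 40 mm wide, walls 7 mm thick and 50 mm high, from x = -93 mm (inner face of closed back) to +15 mm (open front), floor 8 mm above the bench; floor tongue 18 mm wide on to x = +69 mm. Origin on the bench; a fully home meter has its origin 8 mm above this origin and the same x direction, with 3 mm free behind and at each side.
- pot: empty terracotta-coloured plastic seedling pot to be nested, standing on the cradle's walls at the start. 60 mm tall, 48 mm wide at the foot, 64 mm at the rim (a straight lip over the top 12 mm), wall 2 mm. Origin: centre of its underside, z up.
- pot_base: the other pot of the same shape and size, standing empty and upright on the bench; nested, the upper pot's origin is about 25 mm above this one's
- mat: thin blue mat fixed to the bench, 220 x 200 x 3 mm, clear: room to lay the meter down. Origin: centre of its underside
- small_pot: [bystander] smaller loose terracotta pot, 42 mm wide at the rim, 40 mm tall
- big_pot: [bystander] bigger loose terracotta pot, 95 mm wide at the rim, 90 mm tall
- hygrometer: [bystander] loose black box with a display, 22 x 60 x 50 mm tall
- feed: [bystander] loose white bottle, 56 mm wide, 140 mm tall
- beaker: [bystander] loose clear cup, 72 mm wide, 85 mm tall
- trowel: [bystander] loose hand trowel lying flat, 280 mm long, wooden handle to its -x
Not all that is in view belongs to the job. What is shaped like the meter but brown or red is not meant.

How it is judged:
On the way, in this order (a step that is already met when the one before it is completed fails the run):
1. the pot is off the cradle, nested upright in the other pot, and released (horizontal distance between pot and pot_base below 0.008 m and z of pot in the frame of pot_base between 0.015 and 0.034 m and contact force between the fingers and pot below 0.1 N), for 0.2 s.
2. the meter lies flat on the bench, clear of trough and cradle, and is released (height (world z) of meter below 0.008 m and angle between meter's own z axis and vertical below 0.1 rad and contact force between the fingers and meter below 0.1 N and linear speed of meter below 0.03 m/s and horizontal distance between meter and trough above 0.08 m and horizontal distance between meter and cradle above 0.08 m), for 0.1 s.
At the end, for the whole second after the job is handed in: Meter at rest in the cradle, display up, flat (0.06 rad), underside 5-11 mm above the bench, aligned (0.08 rad), body end within 13 mm of the pocket's back and 6 mm of its centreline; pot nested upright (0.15 rad), 15-34 mm above the lower pot, axes within 8 mm; lower pot upright on the bench (x of meter_butt in the frame of cradle between -0.096 and -0.08 m and y of meter_butt in the frame of cradle between -0.006 and 0.006 m and z of meter in the frame of cradle between 0.005 and 0.011 m and angle between meter's own z axis and vertical below 0.06 rad and angle between the x axis of meter and the x axis of cradle, either way round below 0.08 rad and linear speed of each of meter, pot below 0.02 m/s and horizontal distance between pot and pot_base below 0.008 m and z of pot in the frame of pot_base between 0.015 and 0.034 m and angle between pot's own z axis and vertical below 0.15 rad and angle between pot_base's own z axis and vertical below 0.1 rad and height (world z) of pot_base below 0.006 m); the robot touches nothing.
It fails at once if the meter falls: it moves faster than 0.4 m/s while the fingers do not touch it (contact force between the fingers and meter below 0.02 N and linear speed of meter above 0.4 m/s).
It fails at once if another loose thing on the bench (small pot, big pot, hygrometer, bottle, cup or trowel) is moved by more than 30 mm (distance of any of small_pot, big_pot, hygrometer, feed, beaker, trowel from where it was at the start of the episode above 0.03 m).
It also fails if it takes over 70 s, if anything falls off the work surface, if the arm or the gripper's body presses on something with over 40 N, if the wrist force passes 120 N, or if a joint passes its speed limit or range.

### The arm

A 7-joint arm with a two-finger parallel gripper is mounted at the origin on the work surface. World frame = base frame: x ahead of the robot, y to its left, z up, the work surface at z = 0. Lengths are in m, angles in rad, forces in N, time in s.
With the tool pointing down it reaches from about 0.425 to 0.875 m from the base axis. Payload 4.7 kg.
Tool frame: the origin (TCP) lies at the very end of the fingers, on their centre line; the grasp point (between the pads) lies 19 mm behind it (r.tcp_to_grasp is the z of the grasp point in the tool frame, in m); z points along the fingers, y is the line along which they close (so a half turn about z gives the same grasp; the last joint's range is limited). The gripper opens to 85 mm and grips with 20 to 120 N. Pads are 22 mm wide; open, the fingers measure 114 mm over their backs; the gripper's body (76 mm by 85 mm) begins 54 mm behind the grasp point. The pads swing forward as they close: fully open they stand 13 mm farther back than shut.
Start: joints at [-1.163, 0.321, -0.07, 1.45, 0.023, 1.371, -0.057], TCP at [0.249, 0.6, 0.231] pointing down, gripper open.
Joint ranges: [-2.86, 2.86], [-0.3, 2.09], [-1.38, 1.24], [0.06, 2.45], [-1.56, 4.7], [0.09, 2.05], [-2.69, 2.69]. Speed limits (rad/s): [2.57, 2.57, 3.14, 3.14, 3.14, 3.14, 3.14].

### API

Orientations are given as [roll, pitch, yaw] about the fixed x, y, z axes, in that order (R = Rz(yaw) Ry(pitch) Rx(roll)).
In Python, from plant import r, imaging gives the robot as it stands.
- The arm moves only by the tool move_arm, never from a script. Its argument "targets" is a list of rows, each a list of 6 numbers: the shift along the tool's x, y, z normalised to -1 to 1, where 1 is 0.08 m, then the turn, a rotation vector about the tool's x, y, z normalised to -1 to 1, where 1 is 45 degrees. In form: [[dx, dy, dz, rx, ry, rz], ...]. A call has 1 to 12 rows; each row shifts and turns the commanded pose from where the row before left it, along the tool's axes as they then stand; what a row does not reach is not made up. A row lasts 1/10 s, in which the tool goes at most 50 mm and 8.59 degrees, less where a joint would pass 70% of its speed; a pose out of reach is approached as far as the arm can. A call with a number of a shift or a turn outside -1 to 1 is refused whole. A call with a gripper value outside its range is refused whole. "claw" is the opening, from -1 (shut) to 1 (fully open), set as the call begins (left out, the last holds). The fingers move at their own pace and stop on an object; "newtons" is the grip in N (left out, the last holds). Time passes only in rows, so rows that do not move let the fingers close. It gives the time, the measured TCP pose, the force, the opening and the grip force at its end, in the units of the state.
- r.observe(): the state, without advancing time (a new reading comes with each control period).
- imaging.camera(name): name is "side" or "top"; returns the picture (420x560x3 uint8, red, green, blue); there is no depth.
- imaging.camera_params(name): a dict with "intrinsics" (3x3 intrinsics, pixels), "origin" and "rotation" of the camera in the world. Camera axes: x right, y down, z forward; pixel columns grow to the right and rows downward; lengths in m; the calibration is good to about 2 mm. A picture is of the moment at which its call begins. camera_params takes no time and is no camera call.
- r.close_job(): hands the job in; it is judged then, once.
The state is a dict: "time": time; "joint_positions": joint angles; "joint_vel": joint speeds; "effort": joint torques, N m; "position": TCP position; "orientation": TCP orientation; "ft_force": force on the tool from outside, world axes, zero at the start; "ft_torque": the same for the moment, N m; "grip_width": opening from 0.0 (shut) to 1.0 (fully open); "grasp_force": force on a finger pad.
Only numpy, scipy, OpenCV 4.12 (cv2) and the standard library are available. Lean on these libraries where they do the work, as an engineer would, in place of code of your own. Each camera call takes 0.05 s, during which the arm holds its last target. There are 200 camera calls.

## Working session

There is one attempt and no reset: what is moved stays moved. The work goes in short steps, Python scripts to look and compute and a tool call to move; the robot and the scene stay as the last step left them, time stands still between calls to the robot, and variables do not carry over. Pictures are saved under pics/ and viewed, at most 12 in all, crops included, and the job is handed in when it is done.

Besides the shell and the picture viewer there is one more tool, called after "Request:" by a JSON object that holds its "fn" and its "kwargs", one argument or row to a line. move_arm: Moves the arm, as the interface text tells. Its arguments: {"type":"object","properties":{"targets":{"type":"array","items":{"type":"array","items":{"type":"number"}}},"claw":{"type":"number"},"newtons":{"type":"number"}},"required":["targets"]}

```bash
mkdir -p pics; ls
python3 - <<'E'
from plant import r, imaging
import cv2, numpy as np
for n in("top","side"):
    im=imaging.camera(n); cv2.imwrite(f"pics/{n}0.png",im[:,:,::-1]); p=imaging.camera_params(n); print(n,p)
print(r.observe()); print(r.tcp_to_grasp)
E
```

```text
pics
top {'intrinsics': array([[507.94815194,   0.        , 286.10471378],
       [  0.        , 507.94815194, 220.53678588],
       [  0.        ,   0.        ,   1.        ]]), 'origin': array([ 0.1961662 , -0.05740173,  1.83833516]), 'rotation': array([-2.96587424e+00,  2.43747912e-03, -1.54289656e+00])}
side {'intrinsics': array([[396.63240558,   0.        , 279.75051246],
       [  0.        , 396.63240558, 212.54911875],
       [  0.        ,   0.        ,   1.        ]]), 'origin': array([-0.07298115, -0.65999998,  0.98009026]), 'rotation': array([-2.39517054, -0.00857463, -0.74872144])}
{'time': 0.1, 'joint_positions': array([-1.16289439,  0.3217763 , -0.07006094,  1.45157883,  0.02257072,
        1.37081047, -0.05694298]), 'joint_vel': array([-8.09271981e-04, -2.36721322e-03, -1.43301764e-04, -3.75342514e-03,
       -8.44092554e-05, -3.38908807e-03,  1.96868676e-03]), 'effort': array([ 3.54365175e-04, -4.94878435e+01, -3.83445946e-01, -3.15209377e+01,
        1.31896196e-02,  7.38227478e-03, -1.20125529e-05]), 'position': array([0.24926413, 0.59976705, 0.23030191]), 'orientation': array([-3.13980737e+00,  7.38596703e-05,  2.74774782e+00]), 'ft_force': array([-0.31735152, -0.54223663,  0.3817168 ]), 'ft_torque': array([-0.0347456 , -0.02459861, -0.00414246]), 'grasp_force': 0.0, 'grip_width': 0.999898938197041}
-0.0187
```

View pics/top0.png

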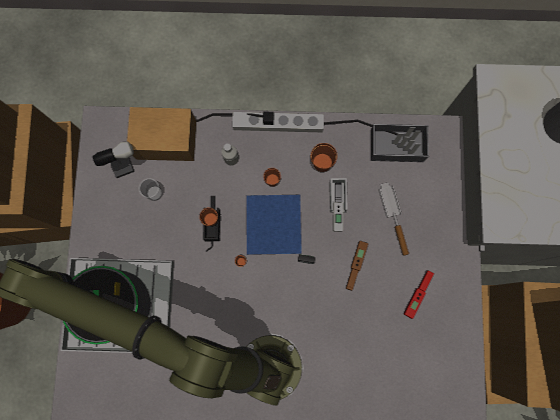

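View pics/side0.png

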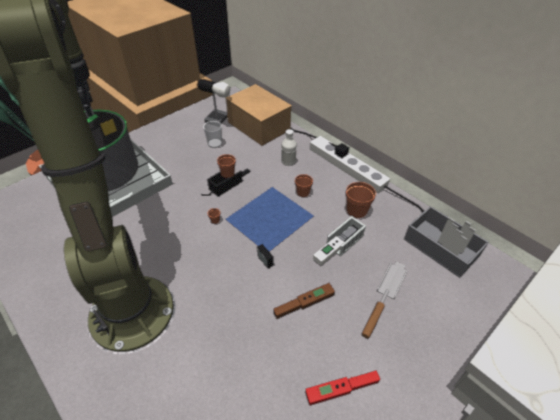

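```bash
cat > h.py <<'E'
from plant import r, imaging
import cv2, numpy as np
from scipy.spatial.transform import Rotation as R
def cam(n):
    p=imaging.camera_params(n); return p["intrinsics"],np.array(p["origin"]),R.from_euler("xyz",p["rotation"]).as_matrix()
def onz(n,uv,z):
    K,o,M=cam(n); uv=np.atleast_2d(np.asarray(uv,float))
    d=(M@np.linalg.inv(K)@np.c_[uv,np.ones(len(uv))].T).T
    return o+d*((z-o[2])/d[:,2])[:,None]
def proj(n,P):
    K,o,M=cam(n); q=K@(M.T@(np.atleast_2d(P)-o).T); return (q[:2]/q[2]).T
def tri(ut,us):
    A=[];b=[]
    for n,u in(("top",ut),("side",us)):
        _,o,_=cam(n); d=onz(n,u,0)[0]-o; d/=np.linalg.norm(d); Q=np.eye(3)-np.outer(d,d); A.append(Q);b.append(Q@o)
    return np.linalg.solve(sum(A),sum(b))
def blobs(im,f,amin=20):
    h=cv2.cvtColor(im,cv2.COLOR_RGB2HSV).astype(int); m=f(h[...,0],h[...,1],h[...,2]).astype(np.uint8)
    c,_=cv2.findContours(m,cv2.RETR_EXTERNAL,cv2.CHAIN_APPROX_NONE)
    return m,[x for x in c if cv2.contourArea(x)>amin]
E
python3 - <<'E'
from h import *
for n in("top","side"):
    im=cv2.imread(f"pics/{n}0.png")[:,:,::-1]
    print(n)
    for lab,f in(("terra",lambda h,s,v:(h<12)&(s>120)&(v>40)),("blue",lambda h,s,v:(h>100)&(h<125)&(s>100)&(v>50)),("green",lambda h,s,v:(h>45)&(h<90)&(s>60)),("dark",lambda h,s,v:(v<50)&(s<90)),("white",lambda h,s,v:(v>150)&(s<40))):
        for c in blobs(im,f,15)[1]:
            x,y,w,h=cv2.boundingRect(c)
            if n=="top" and not(130<x<450 and 120<y<300): continue
            if n=="side" and not(190<x<420 and 120<y<300): continue
            print(lab,(x,y,w,h),"area",cv2.contourArea(c),"w0",onz(n,(x+w/2,y+h/2),0.0)[0].round(3))
t=cv2.imread("pics/top0.png"); s=cv2.imread("pics/side0.png")
z=lambda a:cv2.resize(a,None,fx=5,fy=5,interpolation=cv2.INTER_CUBIC)
a=np.vstack([np.hstack([z(t[190:250,180:260]),z(t[170:230,300:380])]),np.hstack([z(s[145:205,190:270]),z(s[215:275,300:380])])])
cv2.imwrite("pics/crop0.png",a)
E
```

```text
top
terra (404, 271, 30, 48) area 399.5 w0 [ 0.265 -0.527  0.   ]
terra (235, 255, 12, 12) area 77.0 w0 [0.369 0.115 0.   ]
terra (200, 208, 18, 18) area 227.0 w0 [0.528 0.24  0.   ]
terra (264, 168, 17, 17) area 200.0 w0 [0.688 0.012 0.   ]
terra (311, 143, 26, 27) area 467.0 w0 [ 0.771 -0.179  0.   ]
blue (247, 195, 54, 59) area 3018.5 w0 [0.506 0.    0.   ]
green (358, 250, 6, 8) area 23.5 w0 [ 0.406 -0.319  0.   ]
green (336, 214, 5, 8) area 25.0 w0 [ 0.537 -0.236  0.   ]
dark (298, 254, 17, 10) area 52.5 w0 [ 0.383 -0.122  0.   ]
dark (203, 208, 18, 38) area 260.0 w0 [0.491 0.227 0.   ]
dark (211, 196, 4, 13) area 34.5 w0 [0.583 0.228 0.   ]
dark (375, 125, 52, 31) area 320.0 w0 [ 0.841 -0.469  0.   ]
side
terra (275, 291, 40, 25) area 262.5 w0 [ 0.347 -0.282  0.   ]
terra (323, 284, 11, 12) area 52.0 w0 [ 0.448 -0.316  0.   ]
terra (209, 210, 10, 13) area 84.0 w0 [ 0.377  0.133 -0.   ]
terra (347, 183, 28, 34) area 667.5 w0 [ 0.799 -0.149  0.   ]
terra (296, 176, 16, 20) area 217.0 w0 [0.703 0.035 0.   ]
terra (219, 156, 16, 22) area 233.5 w0 [0.563 0.303 0.   ]
blue (227, 188, 85, 63) area 2650.0 w0 [ 0.504 -0.002  0.   ]
green (314, 289, 10, 7) area 34.0 w0 [ 0.422 -0.303  0.   ]
green (323, 246, 9, 7) area 30.0 w0 [ 0.553 -0.216  0.   ]
dark (258, 246, 15, 22) area 107.5 w0 [ 0.393 -0.108 -0.   ]
dark (208, 170, 41, 26) area 426.0 w0 [0.513 0.23  0.   ]
dark (336, 145, 12, 12) area 95.5 w0 [0.956 0.075 0.   ]
white (209, 139, 12, 7) area 48.5 w0 [0.619 0.454 0.   ]
```

View pics/crop0.png

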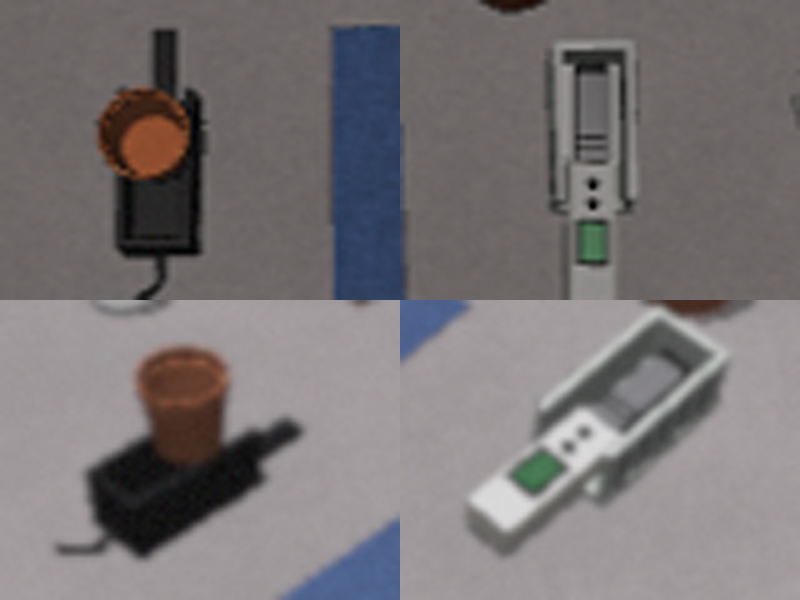

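```bash
cat >> h.py <<'E'
def edges(n,im,axis,lo,hi,a,b,k=6):
    "strongest subpixel edges of the mean grey profile; axis=1: columns a..b averaged over rows lo..hi"
    g=im.astype(float).mean(2); p=g[lo:hi,a:b].mean(0) if axis==1 else g[a:b,lo:hi].mean(1)
    d=np.diff(p); out=[]
    for i in range(1,len(d)-1):
        if abs(d[i])>6 and abs(d[i])>=abs(d[i-1]) and abs(d[i])>abs(d[i+1]):
            w=np.abs(d[i-1:i+2])*(np.sign(d[i-1:i+2])==np.sign(d[i])); out.append((round(a+i+.5+(w[2]-w[0])/w.sum(),2),int(d[i])))
    return out
E
python3 - <<'E'
from h import *
t=cv2.imread("pics/top0.png")[:,:,::-1]
print("cradle cols",edges("top",t,1,228,236,196,228)); print("cradle tongue cols",edges("top",t,1,199,206,205,222))
print("cradle rows R",edges("top",t,0,206,217,228,250)); print("tongue tip",edges("top",t,0,211,215,190,202))
print("meter cols",edges("top",t,1,222,228,325,352),edges("top",t,1,229,231,325,352)); print("meter butt rows",edges("top",t,0,335,341,222,240))
print("trough cols",edges("top",t,1,190,200,322,358)); print("trough back rows",edges("top",t,0,333,345,172,186)); print("trough tongue etc, wall tips",edges("top",t,0,331,333,205,218),edges("top",t,0,345,347,205,218))
print("probe cols",edges("top",t,1,186,194,332,346)); print("green",)
for c in [(209,217),(272,177)]:
    for n,f in(("t",0),):
        m,cs=blobs(t,lambda h,s,v:(h<14)&(s>90)&(v>35))
        for q in cs:
            (x,y),_=cv2.minEnclosingCircle(q)
            if abs(x-c[0])+abs(y-c[1])<8:
                e=cv2.fitEllipse(q); print("pot",cv2.boundingRect(q),e, onz("top",e[0],.11).round(4),onz("top",e[0],.06).round(4))
E
```

```text
cradle cols [(np.float64(202.59), -43), (np.float64(206.26), 15), (np.float64(217.5), -21), (np.float64(219.71), 53)]
cradle tongue cols [(np.float64(210.12), -43), (np.float64(214.94), 46)]
cradle rows R [(np.float64(238.81), -23), (np.float64(240.89), 51), (np.float64(247.15), -7)]
tongue tip [(np.float64(195.31), -58)]
meter cols [(np.float64(331.72), -18), (np.float64(333.61), 42), (np.float64(340.64), 10), (np.float64(342.79), -20)] [(np.float64(331.95), -17), (np.float64(333.82), 47), (np.float64(342.36), -24)]
meter butt rows [(np.float64(230.5), -85)]
trough cols [(np.float64(328.9), -21), (np.float64(330.82), 50), (np.float64(334.14), -50), (np.float64(341.39), 27), (np.float64(343.5), -67)]
trough back rows [(np.float64(177.5), 28), (np.float64(179.53), -83), (np.float64(182.76), 15)]
trough tongue etc, wall tips [(np.float64(209.5), -47), (np.float64(212.5), 33), (np.float64(214.53), -6)] [(np.float64(209.2), -48), (np.float64(212.17), 27)]
probe cols [(np.float64(334.13), -47), (np.float64(341.5), 25), (np.float64(343.47), -80)]
green
pot (200, 207, 18, 19) ((208.4195098876953, 216.3584747314453), (17.640321731567383, 18.149433135986328), 2.2323825359344482) [[0.5101 0.2246 0.11  ]] [[0.5192 0.2328 0.06  ]]
pot (264, 168, 17, 18) ((271.7392883300781, 176.2362060546875), (16.0683650970459, 17.23517417907715), 5.339293956756592) [[0.6593 0.0102 0.11  ]] [[0.6727 0.0121 0.06  ]]
```

Run:
```python
from h import *
t=cv2.imread("pics/top0.png")[:,:,::-1]; s=cv2.imread("pics/side0.png")[:,:,::-1]
P=lambda l,u,z:print(l,onz("top",u,z)[0].round(4))
P("cr left outer top",(202.59,232),.05);P("cr right outer bottom",(219.71,232),0);P("cr right outer top?",(217.5,232),.05)
P("cr tongue L",(210.12,202.5),.008);P("cr tongue R",(214.94,202.5),.004);P("cr tip",(212.5,195.31),.008);P("cr back bottom",(211,240.89),0);P("cr back top",(211,238.81),.05)
P("meter L bot",(333.61,225),.008);P("meter R top",(342.36,225),.034);P("meter butt bot",(338,230.5),.008)
P("tr L outer top",(330.82,195),.05);P("tr R outer top",(347.4,195),.05);P("tr back outer top",(339,177.5),.05);P("tips",(332,212.3),.05)
print("trough R",edges("top",t,1,190,200,340,362),edges("top",t,1,182,188,325,362),edges("top",t,1,202,208,325,362))
print("cr cols by rows",[edges("top",t,1,a,a+5,196,228) for a in(226,233)])
mm,cs=blobs(t,lambda h,s,v:(h>45)&(h<90)&(s>60),15)
for c in cs:
    m=cv2.moments(c); u=(m["m10"]/m["m00"],m["m01"]/m["m00"]); 
    if 325<u[0]<350: print("green",u,onz("top",u,.034))
# pots: rim-plane points, compare both cams
for n,im in(("top",t),("side",s)):
    _,cs=blobs(im,lambda h,s,v:(h<14)&(s>90)&(v>35))
    for q in cs:
        q=q[:,0].astype(float)
        for zr in(.11,.06):
            W=onz(n,q,zr)[:,:2]; _,o,_=cam(n); c0=W.mean(0)
            d=c0-o[:2]; d/=np.linalg.norm(d); e=np.array([-d[1],d[0]])
            f=(W@d).max(); l,rr=(W@e).max(),(W@e).min()
            if abs(l-rr-.064)<.012 and .4<c0[0]<.75: print(n,zr,"width",round(l-rr,4),"centre",(d*(f-.032)+e*(l+rr)/2).round(4))
print("bench pts: mat", )
```

```text
cr left outer top [0.4638 0.2521 0.05  ]
cr right outer bottom [0.473  0.1981 0.    ]
cr right outer top? [0.4653 0.199  0.05  ]
cr tongue L [0.5807 0.2379 0.008 ]
cr tongue R [0.582  0.2207 0.004 ]
cr tip [0.608  0.2305 0.008 ]
cr back bottom [0.4393 0.2282 0.    ]
cr back top [0.4402 0.2208 0.05  ]
meter L bot [ 0.5091 -0.2178  0.008 ]
meter R top [ 0.5055 -0.247   0.034 ]
meter butt bot [ 0.4892 -0.2341  0.008 ]
tr L outer top [ 0.6114 -0.2028  0.05  ]
tr R outer top [ 0.613  -0.2626  0.05  ]
tr back outer top [ 0.6773 -0.2317  0.05  ]
tips [ 0.5479 -0.2078  0.05  ]
trough R [(np.float64(341.39), 27), (np.float64(343.5), -67)] [(np.float64(328.33), -29), (np.float64(330.43), 47), (np.float64(334.21), -57), (np.float64(341.16), 33), (np.float64(343.4), -62), (np.float64(346.5), -34)] [(np.float64(330.75), 52), (np.float64(333.74), 35), (np.float64(337.2), -38), (np.float64(343.16), -50), (np.float64(345.04), 44)]
cr cols by rows [[(np.float64(202.67), -39), (np.float64(206.23), 14), (np.float64(217.49), -19), (np.float64(219.83), 58)], [(np.float64(202.48), -48), (np.float64(204.09), -21), (np.float64(206.07), 15), (np.float64(219.49), 46)]]
green (337.96, 217.86666666666665) [[ 0.53120688 -0.23093476  0.034     ]]
top 0.11 width 0.0639 centre [0.5108 0.2253]
top 0.06 width 0.0657 centre [0.5206 0.2341]
top 0.11 width 0.0578 centre [0.6586 0.0097]
top 0.06 width 0.0594 centre [0.6729 0.0117]
side 0.11 width 0.0547 centre [ 0.6296 -0.0272]
side 0.06 width 0.0578 centre [0.6714 0.0104]
side 0.11 width 0.0555 centre [0.5088 0.2226]
side 0.06 width 0.0587 centre [0.5433 0.2748]
bench pts: mat
```

Request:
{"fn": "move_arm", "kwargs": {
  "targets": [
    [0, 0, 0, 0, 0, -0.167],
    [0, 0, 0, 0, 0, -0.167],
    [0, 0, 0, 0, 0, -0.167],
    [-0.3, -0.45, 0, 0, 0, 0],
    [-0.3, -0.45, 0, 0, 0, 0],
    [-0.3, -0.45, 0, 0, 0, 0],
    [-0.3, -0.45, 0, 0, 0, 0],
    [-0.3, -0.45, 0, 0, 0, 0],
    [-0.3, -0.45, 0, 0, 0, 0],
    [-0.3, -0.45, 0, 0, 0, 0],
    [-0.3, -0.45, 0, 0, 0, 0],
    [-0.3, -0.45, 0, 0, 0, 0]
  ],
  "claw": 1,
  "newtons": 30
}}

```text
time: 1.3
position: [0.4658, 0.2744, 0.231]
orientation: [-3.141, -0.0, 3.141]
ft_force: [0.7, 0.6, -0.7]
grip_width: 0.998
grasp_force: 0.0
```

Request:
{"fn": "move_arm", "kwargs": {
  "targets": [
    [-0.29, -0.31, 0, 0, 0, 0],
    [-0.29, -0.31, 0, 0, 0, 0],
    [0, 0, 0, 0, 0, 0],
    [0, 0, 0.5, 0, 0, 0],
    [0, 0, 0.5, 0, 0, 0],
    [0, 0, 0.4, 0, 0, 0],
    [0, 0, 0.35, 0, 0, 0],
    [0, 0, 0, 0, 0, 0]
  ]
}}

```text
time: 2.1
position: [0.508, 0.2255, 0.0868]
orientation: [-3.137, -0.008, -3.141]
ft_force: [0.6, -0.7, -0.4]
grip_width: 1.002
grasp_force: 0.0
```

Run:
```python
from h import *
print(r.observe()["position"])
z=lambda a:cv2.resize(a,None,fx=6,fy=6,interpolation=cv2.INTER_CUBIC)
t=imaging.camera("top"); s=imaging.camera("side")
cv2.imwrite("pics/c1.png",np.hstack([z(t[180:245,180:240]),z(s[130:195,195:255])])[:,:,::-1])
```

```text
[0.50795585 0.22545852 0.08682697]
```

View pics/c1.png

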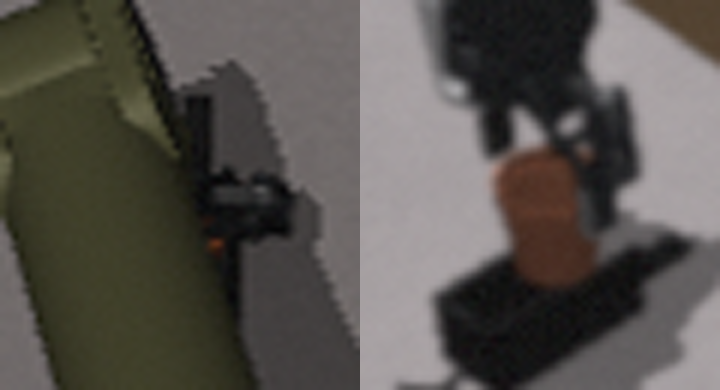

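Request:
{"fn": "move_arm", "kwargs": {
  "targets": [
    [-0.04, 0, 0.0, 0, 0, 0],
    [0, 0, 0, 0, 0, 0],
    [0, 0, 0, 0, 0, 0],
    [0, 0, 0, 0, 0, 0],
    [0, 0, 0, 0, 0, 0],
    [0, 0, 0, 0, 0, 0]
  ],
  "claw": -1,
  "newtons": 30
}}

```text
time: 2.8
position: [0.5168, 0.2273, 0.0939]
orientation: [3.139, 0.004, 3.141]
ft_force: [0.8, -0.2, 5.9]
grip_width: 0.724
grasp_force: 32.0
```

Request:
{"fn": "move_arm", "kwargs": {
  "targets": [
    [0, 0, -0.3, 0, 0, 0],
    [0, 0, -0.5, 0, 0, 0],
    [0, 0, -0.45, 0, 0, 0],
    [-0.33, -0.444, 0, 0, 0, 0],
    [-0.33, -0.444, 0, 0, 0, 0],
    [-0.33, -0.444, 0, 0, 0, 0],
    [-0.33, -0.444, 0, 0, 0, 0],
    [-0.33, -0.444, 0, 0, 0, 0],
    [-0.33, -0.444, 0, 0, 0, 0],
    [0, 0, 0, 0, 0, 0],
    [0, 0, 0, 0, 0, 0],
    [0, 0, 0, 0, 0, 0]
  ]
}}

```text
time: 4.0
position: [0.673, 0.0151, 0.1916]
orientation: [3.14, 0.0, -3.14]
ft_force: [-1.3, 0.7, -0.5]
grip_width: 0.727
grasp_force: 32.8
```

Run:
```python
from h import *
o=r.observe(); print(o["position"],o["grip_width"],o["grasp_force"])
z=lambda a:cv2.resize(a,None,fx=6,fy=6,interpolation=cv2.INTER_CUBIC)
t=imaging.camera("top"); s=imaging.camera("side")
cv2.imwrite("pics/c2.png",np.hstack([z(t[135:200,240:300]),z(s[120:200,270:330])[:390]])[:,:,::-1])
cv2.imwrite("pics/s2.png",s[:,:,::-1])
_,cs=blobs(s,lambda h,s,v:(h<14)&(s>90)&(v>35))
for c in cs:
    x,y,w,h=cv2.boundingRect(c)
    if 270<x<330 and y<210: print(x,y,w,h)
h=cv2.cvtColor(s,cv2.COLOR_RGB2HSV).astype(int); m=(h[...,0]<14)&(h[...,1]>90)&(h[...,2]>35)
for y in range(130,200,3):
    k=np.where(m[y,280:330])[0]; print(y,(k.min()+280,k.max()+280) if len(k) else None,end=" ")
```

```text
[0.67296629 0.01514853 0.19157912] 0.7273611154900758 32.764601564033455
296 175 17 22
295 141 17 24
130 None 133 None 136 None 139 None 142 (np.int64(297), np.int64(310)) 145 (np.int64(296), np.int64(310)) 148 (np.int64(295), np.int64(309)) 151 (np.int64(296), np.int64(309)) 154 (np.int64(296), np.int64(310)) 157 (np.int64(296), np.int64(310)) 160 (np.int64(297), np.int64(309)) 163 (np.int64(299), np.int64(307)) 166 None 169 None 172 None 175 (np.int64(301), np.int64(306)) 178 (np.int64(297), np.int64(311)) 181 (np.int64(296), np.int64(312)) 184 (np.int64(296), np.int64(311)) 187 (np.int64(297), np.int64(310)) 190 (np.int64(297), np.int64(309)) 193 (np.int64(298), np.int64(308)) 196 (np.int64(302), np.int64(303)) 199 None
```

View pics/c2.png

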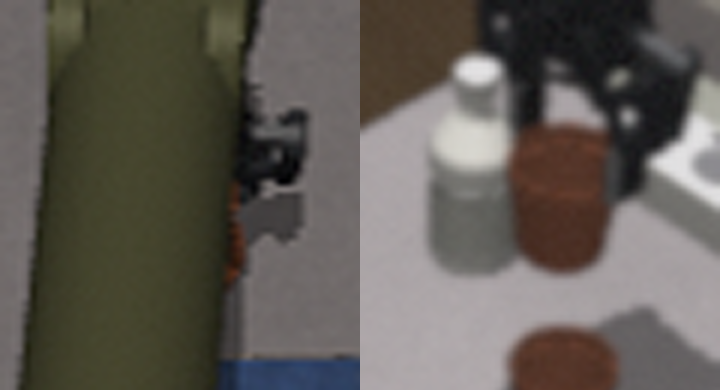

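Run:
```python
from h import *
_,o,_=cam("side")
for c,z in(((.674,.012),.0),((.673,.015),.15),((.67,.015),.15)):
    c=np.array(c); d=c-o[:2]; d/=np.linalg.norm(d)
    for rad,dz in((.024,0),(.032,.06)): print(c,z,"foot/rim near",proj("side",[*(c-d*rad),z+dz]).round(1),"far rim",proj("side",[*(c+d*rad),z+dz]).round(1), d.round(2))
s=cv2.imread("pics/s2.png")[:,:,::-1]
print(edges("side",s,0,300,305,135,200))
print(edges("side",s,1,158,162,285,325),edges("side",s,1,186,191,285,325),edges("side",s,1,178,183,285,325))
```

```text
[0.674 0.012] 0.0 foot/rim near [[302.5 197.9]] far rim [[303.1 188.4]] [0.74 0.67]
[0.674 0.012] 0.0 foot/rim near [[303.2 187. ]] far rim [[304.2 174.3]] [0.74 0.67]
[0.673 0.015] 0.15 foot/rim near [[304.  164.6]] far rim [[304.6 155.1]] [0.74 0.67]
[0.673 0.015] 0.15 foot/rim near [[304.9 151.3]] far rim [[305.8 138.8]] [0.74 0.67]
[0.67  0.015] 0.15 foot/rim near [[303.3 165. ]] far rim [[304.  155.5]] [0.74 0.67]
[0.67  0.015] 0.15 foot/rim near [[304.2 151.8]] far rim [[305.1 139.2]] [0.74 0.67]
[(np.float64(140.3), -34), (np.float64(152.65), -6), (np.float64(164.76), 41), (np.float64(173.82), -41), (np.float64(196.5), 21)]
[(np.float64(295.41), -14), (np.float64(310.49), 45)] [(np.float64(288.44), -9), (np.float64(295.38), -21), (np.float64(310.55), 17)] [(np.float64(294.45), -39), (np.float64(312.28), 14)]
```

Request:
{"fn": "move_arm", "kwargs": {
  "targets": [
    [-0.05, -0.04, 0.2, 0, 0, 0],
    [0, 0, 0.4, 0, 0, 0],
    [0, 0, 0.3, 0, 0, 0],
    [0, 0, 0.2, 0, 0, 0],
    [0, 0, 0.2, 0, 0, 0],
    [0, 0, 0.06, 0, 0, 0],
    [0, 0, 0.06, 0, 0, 0],
    [0, 0, 0.0, 0, 0, 0],
    [0, 0, 0, 0, 0, 0]
  ]
}}

```text
time: 5.0
position: [0.6779, 0.0102, 0.0786]
orientation: [3.141, 0.001, 3.141]
ft_force: [-0.5, 0.5, 0.1]
grip_width: 0.727
grasp_force: 32.7
```

Request:
{"fn": "move_arm", "kwargs": {
  "targets": [
    [0, 0, 0.05, 0, 0, 0],
    [0, 0, 0.05, 0, 0, 0],
    [0, 0, 0.0, 0, 0, 0],
    [0, 0, 0, 0, 0, 0]
  ]
}}

```text
time: 5.4
position: [0.6772, 0.0102, 0.0696]
orientation: [3.142, -0.0, 3.141]
ft_force: [-0.8, -0.5, -0.2]
grip_width: 0.73
grasp_force: 32.7
```

Request:
{"fn": "move_arm", "kwargs": {
  "targets": [
    [0, 0, 0.03, 0, 0, 0],
    [0, 0, 0.0, 0, 0, 0],
    [0, 0, 0, 0, 0, 0]
  ]
}}

```text
time: 5.7
position: [0.6772, 0.0102, 0.0672]
orientation: [-3.142, -0.0, 3.141]
ft_force: [0.4, 0.7, -0.8]
grip_width: 0.729
grasp_force: 32.7
```

Request:
{"fn": "move_arm", "kwargs": {
  "targets": [
    [0, 0, 0.03, 0, 0, 0],
    [0, 0, 0.0, 0, 0, 0],
    [0, 0, 0, 0, 0, 0]
  ]
}}

```text
time: 6.0
position: [0.6775, 0.0103, 0.0652]
orientation: [3.141, 0.001, 3.141]
ft_force: [0.5, 0.1, 1.9]
grip_width: 0.73
grasp_force: 32.9
```

Run:
```python
from h import *
o=r.observe(); print(o["position"],o["ft_force"])
s=imaging.camera("side"); cv2.imwrite("pics/s3.png",s[:,:,::-1])
cv2.imwrite("pics/c3.png",cv2.resize(s[150:210,270:340],None,fx=8,fy=8,interpolation=cv2.INTER_CUBIC)[:,:,::-1])
print(edges("side",s,0,300,305,150,205))
```

```text
[0.6775283  0.01033736 0.06522354] [0.54951126 0.06986957 1.94163607]
[(np.float64(162.26), 36), (np.float64(170.35), -28), (np.float64(182.91), -6), (np.float64(197.57), 21), (np.float64(202.44), 22)]
```

View pics/c3.png

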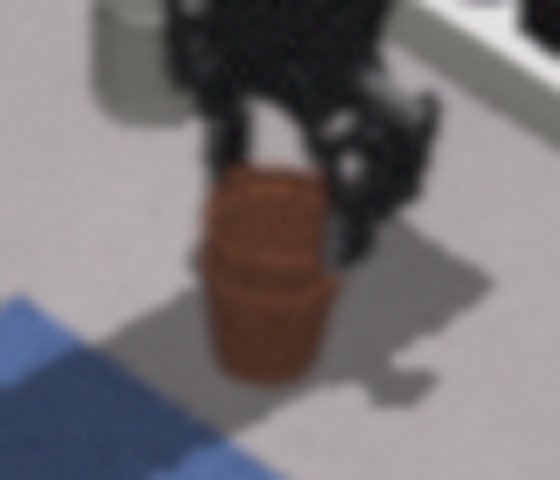

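Request:
{"fn": "move_arm", "kwargs": {
  "targets": [
    [0, 0, 0, 0, 0, 0],
    [0, 0, 0, 0, 0, 0],
    [0, 0, 0, 0, 0, 0],
    [0, 0, 0, 0, 0, 0],
    [0, 0, -0.3, 0, 0, 0],
    [0, 0, -0.5, 0, 0, 0],
    [0, 0, -0.6, 0, 0, 0],
    [0, 0, -0.3, 0, 0, 0]
  ],
  "claw": 1
}}

```text
time: 6.85
position: [0.6789, 0.0099, 0.2058]
orientation: [3.141, 0.006, 3.141]
ft_force: [0.4, 0.5, 0.1]
grip_width: 0.999
grasp_force: 0.0
```

Request:
{"fn": "move_arm", "kwargs": {
  "targets": [
    [0.275, -0.433, 0, 0, 0, 0],
    [0.275, -0.433, 0, 0, 0, 0],
    [0.275, -0.433, 0, 0, 0, 0],
    [0.275, -0.433, 0, 0, 0, 0],
    [0.275, -0.433, 0, 0, 0, 0],
    [0.275, -0.433, 0, 0, 0, 0],
    [0.275, -0.433, 0, 0, 0, 0],
    [0, 0, 0, 0, 0, 0],
    [0, 0, 0, 0, 0, 0]
  ]
}}

```text
time: 7.75
position: [0.5226, -0.2333, 0.2012]
orientation: [3.141, 0.001, 3.138]
ft_force: [-0.0, 1.2, 0.0]
grip_width: 0.999
grasp_force: 0.0
```

Run:
```python
from h import *
o=r.observe(); print(o["position"])
t=imaging.camera("top"); s=imaging.camera("side")
cv2.imwrite("pics/t4.png",t[:,:,::-1]);cv2.imwrite("pics/s4.png",s[:,:,::-1])
for n,im in(("top",t),("side",s)):
    _,cs=blobs(im,lambda h,s,v:(h<14)&(s>90)&(v>35))
    for q in cs:
        q=q[:,0].astype(float); W=onz(n,q,.085)[:,:2]; _,oo,_=cam(n); c0=W.mean(0)
        d=c0-oo[:2]; d/=np.linalg.norm(d); e=np.array([-d[1],d[0]]); l,rr=(W@e).max(),(W@e).min()
        if .55<c0[0]<.75 and abs(c0[1])<.08: print(n,"nested centre",(d*((W@d).max()+.0018-.032)+e*(l+rr)/2).round(4),"width",l-rr, cv2.boundingRect(q.astype(np.int32)))
t0=cv2.imread("pics/top0.png")[:,:,::-1]
# cradle clear now: 
for a in(205,212,219,226,233): print(a,edges("top",t,1,a,a+6,197,227))
print("trough L outer top y",onz("top",[(330.43,184.5),(330.82,194.5),(330.75,204.5)],.05)[:,:2].round(4).tolist())
print("meter R top",onz("top",[(342.79,224.5),(342.36,229.5)],.034)[:,:2].round(4).tolist())
```

```text
[ 0.52260699 -0.23333076  0.20122395]
top nested centre [0.6711 0.0088] width 0.061344528348253144 (264, 167, 18, 20)
side nested centre [0.6681 0.0048] width 0.05725471535256238 (296, 171, 18, 27)
205 [(np.float64(203.06), -23), (np.float64(206.34), 12), (np.float64(210.08), -34), (np.float64(214.86), 39), (np.float64(216.5), -27), (np.float64(219.52), 22)]
212 [(np.float64(203.19), -41), (np.float64(206.87), 14), (np.float64(219.86), 62)]
219 [(np.float64(202.67), -39), (np.float64(206.7), 13), (np.float64(217.78), -13), (np.float64(219.86), 59)]
226 [(np.float64(202.67), -40), (np.float64(206.25), 14), (np.float64(217.44), -19), (np.float64(219.81), 57)]
233 [(np.float64(202.49), -47), (np.float64(204.06), -18), (np.float64(217.46), -25), (np.float64(219.53), 49)]
trough L outer top y [[0.6503, -0.2009], [0.6132, -0.2028], [0.5764, -0.203]]
meter R top [[0.5074, -0.2486], [0.4891, -0.2472]]
```

Request:
{"fn": "move_arm", "kwargs": {
  "targets": [
    [-0.03, 0, 0.5, 0, 0, 0],
    [0, 0, 0.6, 0, 0, 0],
    [0, 0, 0.6, 0, 0, 0],
    [0, 0, 0.45, 0, 0, 0],
    [0, 0, 0.26, 0, 0, 0],
    [0, 0, 0, 0, 0, 0]
  ]
}}

```text
time: 8.45
position: [0.5236, -0.2292, 0.0043]
orientation: [3.139, -0.007, -3.139]
ft_force: [-0.0, -0.2, -0.3]
grip_width: 0.998
grasp_force: 0.0
```

Request:
{"fn": "move_arm", "kwargs": {
  "targets": [
    [0, 0, 0, 0, 0, 0],
    [0, 0, 0, 0, 0, 0],
    [0, 0, 0, 0, 0, 0],
    [0, 0, 0, 0, 0, 0],
    [0, 0, 0, 0, 0, 0],
    [0, 0, 0, 0, 0, 0],
    [0, 0, 0, 0, 0, 0]
  ],
  "claw": -1,
  "newtons": 60
}}

```text
time: 9.15
position: [0.5271, -0.2324, 0.01]
orientation: [-3.141, 0.003, 3.142]
ft_force: [-0.2, 1.4, 6.8]
grip_width: 0.384
grasp_force: 60.0
```

Request:
{"fn": "move_arm", "kwargs": {
  "targets": [
    [0, 0, -0.1, 0, 0, 0],
    [0, 0, -0.2, 0, 0, 0],
    [0, 0, -0.3, 0, 0, 0],
    [0, 0, -0.3, 0, 0, 0],
    [0, 0, -0.3, 0, 0, 0],
    [0, 0, -0.2, 0, 0, 0],
    [0, 0, 0, 0, 0, 0],
    [0, 0, 0, 0, 0, 0]
  ]
}}

```text
time: 9.95
position: [0.5254, -0.2322, 0.1204]
orientation: [3.141, 0.001, 3.141]
ft_force: [0.3, 0.2, -2.7]
grip_width: 0.385
grasp_force: 59.3
```

Run:
```python
from h import *
o=r.observe(); print(o["position"],o["grip_width"],o["grasp_force"],o["ft_force"],o["ft_torque"])
z=lambda a:cv2.resize(a,None,fx=6,fy=6,interpolation=cv2.INTER_CUBIC)
t=imaging.camera("top"); s=imaging.camera("side")
cv2.imwrite("pics/c5.png",np.hstack([z(t[170:240,305:370]),z(s[180:250,300:365])])[:,:,::-1])
```

```text
[ 0.52543051 -0.23221947  0.12043393] 0.3847464872332171 59.275392293930054 [ 0.26525641  0.24213112 -2.67531353] [0.00848038 0.09817066 0.04201026]
```

View pics/c5.png

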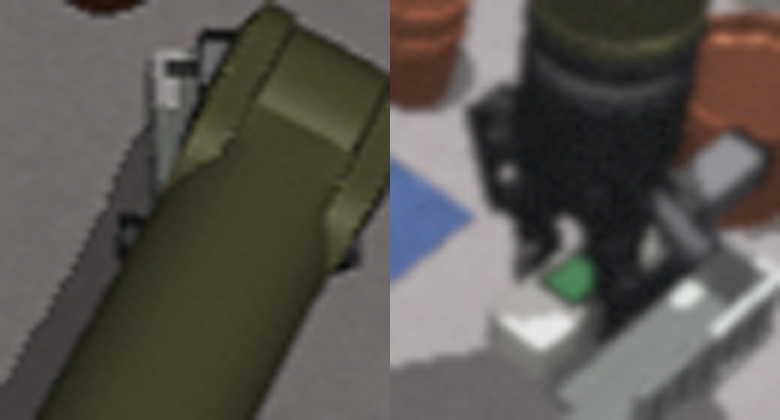

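Request:
{"fn": "move_arm", "kwargs": {
  "targets": [
    [0.14, 0.3, 0, 0, 0, 0],
    [0.14, 0.484, 0, 0, 0, 0],
    [0.14, 0.484, 0, 0, 0, 0],
    [0.14, 0.484, 0, 0, 0, 0],
    [0.14, 0.484, 0, 0, 0, 0],
    [0.14, 0.4, 0, 0, 0, 0],
    [0, 0.26, 0, 0, 0, 0],
    [0, 0, 0, 0, 0, 0],
    [0, 0, 0.4, 0, 0, 0],
    [0, 0, 0.4, 0, 0, 0],
    [0, 0, 0.3, 0, 0, 0],
    [0, 0, 0.15, 0, 0, 0]
  ]
}}

```text
time: 11.25
position: [0.4562, -0.0017, 0.0174]
orientation: [-3.14, -0.005, 3.14]
ft_force: [0.2, 0.6, -1.9]
grip_width: 0.385
grasp_force: 59.9
```

Request:
{"fn": "move_arm", "kwargs": {
  "targets": [
    [0, 0, 0.06, 0, 0, 0],
    [0, 0, 0.06, 0, 0, 0],
    [0, 0, 0, 0, 0, 0],
    [0, 0, 0, 0, 0, 0]
  ]
}}

```text
time: 11.65
position: [0.4593, -0.0005, 0.0113]
orientation: [3.141, 0.002, 3.141]
ft_force: [-0.9, 0.6, -1.4]
grip_width: 0.381
grasp_force: 59.9
```

Request:
{"fn": "move_arm", "kwargs": {
  "targets": [
    [0, 0, 0.04, 0, 0, 0],
    [0, 0, 0.03, 0, 0, 0],
    [0, 0, 0, 0, 0, 0],
    [0, 0, 0, 0, 0, 0]
  ]
}}

```text
time: 12.05
position: [0.4588, -0.0004, 0.0051]
orientation: [3.141, 0.001, 3.141]
ft_force: [-0.2, 0.8, -1.2]
grip_width: 0.385
grasp_force: 60.2
```

Request:
{"fn": "move_arm", "kwargs": {
  "targets": [
    [0, 0, 0.02, 0, 0, 0],
    [0, 0, 0, 0, 0, 0],
    [0, 0, 0, 0, 0, 0]
  ]
}}

```text
time: 12.35
position: [0.4589, -0.0004, 0.0049]
orientation: [3.141, 0.0, 3.141]
ft_force: [-5.7, -0.2, 13.6]
grip_width: 0.387
grasp_force: 61.8
```

Touchdown. Release and withdraw.

Request:
{"fn": "move_arm", "kwargs": {
  "targets": [
    [0, 0, -0.015, 0, 0, 0],
    [0, 0, 0, 0, 0, 0],
    [0, 0, 0, 0, 0, 0],
    [0, 0, 0, 0, 0, 0],
    [0, 0, 0, 0, 0, 0],
    [0, 0, -0.3, 0, 0, 0],
    [0, 0, -0.6, 0, 0, 0],
    [0, 0, -0.6, 0, 0, 0],
    [0, 0, -0.3, 0, 0, 0]
  ],
  "claw": 1
}}

```text
time: 13.25
position: [0.4604, -0.0005, 0.1526]
orientation: [3.141, 0.006, 3.141]
ft_force: [-0.6, 0.1, 0.8]
grip_width: 1.0
grasp_force: 0.0
```

Request:
{"fn": "move_arm", "kwargs": {
  "targets": [
    [0, -0.6, 0, 0, 0, 0],
    [0, -0.6, 0, 0, 0, 0],
    [0, -0.6, 0, 0, 0, 0],
    [0, -0.6, 0, 0, 0, 0],
    [0, -0.6, 0, 0, 0, 0],
    [0, 0, 0, 0, 0, 0]
  ]
}}

```text
time: 13.85
position: [0.4566, -0.2483, 0.1489]
orientation: [-3.137, 0.0, 3.131]
ft_force: [0.1, -0.0, -0.7]
grip_width: 1.001
grasp_force: 0.0
```

Run:
```python
from h import *
o=r.observe(); print(o["position"])
t=imaging.camera("top"); s=imaging.camera("side")
cv2.imwrite("pics/t6.png",t[:,:,::-1]);cv2.imwrite("pics/s6.png",s[:,:,::-1])
z=lambda a:cv2.resize(a,None,fx=6,fy=6,interpolation=cv2.INTER_CUBIC)
cv2.imwrite("pics/c6.png",np.hstack([z(t[185:260,240:305]),z(s[180:255,230:295])])[:,:,::-1])
```

```text
[ 0.4565545  -0.24833904  0.14894317]
```

View pics/c6.png

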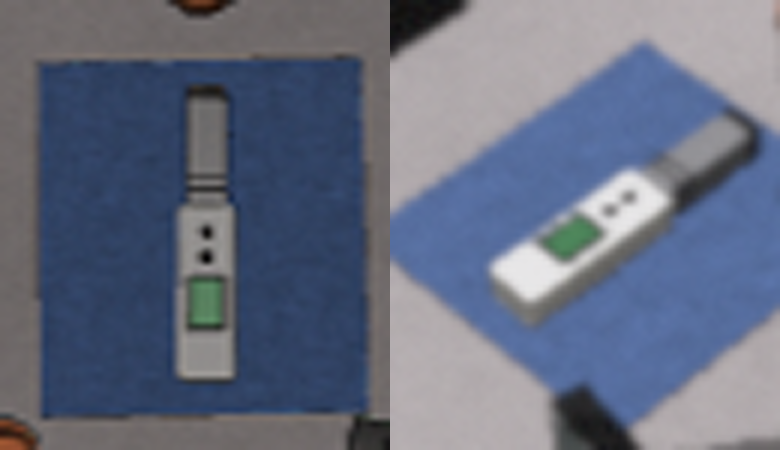

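Run:
```python
from h import *
t=cv2.imread("pics/top0.png")[:,:,::-1]; t=cv2.imread("pics/t6.png")[:,:,::-1]
R3=np.repeat(t[:,:,:1],3,2)
def W(u,v,z): return onz("top",(u,v),z)[0]
for nm,a,b,hw in(("body",222,227,.017),("body",233,246,.017),("probe",203,213,.012)):
    e=edges("top",R3,1,a,b,262,287); v=(a+b-1)/2
    L=[q for q in e if q[1]>0]; Q=[q for q in e if q[1]<0]
    print(nm,e)
    l=max(L,key=lambda q:q[1])[0]; q=min(Q,key=lambda q:q[1])[0]
    print(W(l,v,.029)[:2].round(4),"cy",(W(l,v,.029)[1]-hw).round(4),"| R bot cy",(W(q,v,.003)[1]+hw).round(4),"R top cy",(W(q,v,.029)[1]+hw).round(4))
e=edges("top",R3,0,271,278,235,255); print(e,W(274.5,min(e,key=lambda q:q[1])[0],.003)[:2])
e=edges("top",R3,0,272,277,195,205); print(e,[W(274.5,q[0],.029)[:2].round(4) for q in e])
# cradle, same image (wide)
for a in(211,218,225,232):
    e=edges("top",t,1,a,a+7,197,227); v=a+3; print(a,"cradle L top cy",(W(e[0][0],v,.05)-[0,.027,0])[:2].round(4),"R bot cy",(W(e[-1][0],v,0)+[0,.027,0])[:2].round(4))
e=edges("top",t,1,197,204,205,222);print("tongue",e,W(e[0][0],200,.008)[:2]-[0,.009],W(e[-1][0],200,.004)[:2]+[0,.009])
print(edges("top",t,0,208,216,190,202),edges("top",t,0,206,217,232,246))
```

```text
body [(np.float64(269.22), 47), (np.float64(273.16), -41), (np.float64(278.39), -67)]
[0.5028 0.0166] cy -0.0004 | R bot cy 0.0011 R top cy 0.0005
body [(np.float64(268.87), 61), (np.float64(276.66), 11), (np.float64(278.69), -57)]
[0.4481 0.016 ] cy -0.001 | R bot cy -0.0017 R top cy -0.0023
probe [(np.float64(270.97), 39), (np.float64(277.16), -47)]
[0.5638 0.0123] cy 0.0003 | R bot cy 0.0025 R top cy 0.0018
[(np.float64(239.77), 66), (np.float64(247.64), -92)] [ 0.42058359 -0.00445788]
[(np.float64(200.94), 42)] [array([5.885e-01, 3.000e-04])]
211 cradle L top cy [0.5291 0.2267] R bot cy [0.5401 0.2279]
218 cradle L top cy [0.5036 0.2269] R bot cy [0.5139 0.2265]
225 cradle L top cy [0.4782 0.2256] R bot cy [0.4878 0.2254]
232 cradle L top cy [0.453  0.2249] R bot cy [0.4619 0.225 ]
tongue [(np.float64(210.12), -44), (np.float64(214.93), 46)] [0.59008195 0.22936507] [0.59142936 0.23023574]
[(np.float64(195.34), -36)] [(np.float64(238.84), -24), (np.float64(240.89), 53)]
```

Request:
{"fn": "move_arm", "kwargs": {
  "targets": [
    [-0.22, 0.504, 0, 0, 0, -0.036],
    [-0.22, 0.504, 0, 0, 0, 0],
    [-0.22, 0.504, 0, 0, 0, 0],
    [-0.22, 0.504, 0, 0, 0, 0],
    [-0.22, 0.504, 0, 0, 0, 0],
    [-0.22, 0.504, 0, 0, 0, 0],
    [0, 0, 0, 0, 0, 0],
    [0, 0, 0, 0, 0, 0],
    [0, 0, 0, 0, 0, 0]
  ]
}}

```text
time: 14.85
position: [0.5576, 0.0036, 0.1483]
orientation: [-3.141, -0.001, -3.113]
ft_force: [-0.9, -0.8, 1.0]
grip_width: 1.0
grasp_force: 0.0
```

Request:
{"fn": "move_arm", "kwargs": {
  "targets": [
    [-0.1, -0.03, 0.3, 0, 0, 0],
    [0, 0, 0.5, 0, 0, 0],
    [0, 0, 0.5, 0, 0, 0],
    [0, 0, 0.3, 0, 0, 0],
    [0, 0, 0.17, 0, 0, 0],
    [0, 0, 0, 0, 0, 0],
    [0, 0, 0, 0, 0, 0]
  ]
}}

```text
time: 15.55
position: [0.5672, 0.001, 0.0081]
orientation: [3.142, 0.002, -3.115]
ft_force: [-0.6, -0.6, 0.6]
grip_width: 1.003
grasp_force: 0.0
```

Request:
{"fn": "move_arm", "kwargs": {
  "targets": [
    [0, 0, 0, 0, 0, 0],
    [0, 0, 0, 0, 0, 0],
    [0, 0, 0, 0, 0, 0],
    [0, 0, 0, 0, 0, 0],
    [0, 0, 0, 0, 0, 0],
    [0, 0, 0, 0, 0, 0],
    [0, 0, 0, 0, 0, 0],
    [0, 0, 0, 0, 0, 0]
  ],
  "claw": -1,
  "newtons": 100
}}

```text
time: 16.35
position: [0.5671, 0.0017, 0.0078]
orientation: [3.141, 0.001, -3.114]
ft_force: [-0.7, 0.2, 6.8]
grip_width: 0.258
grasp_force: 99.8
```

Request:
{"fn": "move_arm", "kwargs": {
  "targets": [
    [0, 0, -0.1, 0, 0, 0],
    [0, 0, -0.2, 0, 0, 0],
    [0, 0, -0.3, 0, 0, 0],
    [0, 0, -0.3, 0, 0, 0],
    [0, 0, -0.3, 0, 0, 0],
    [0, 0, 0, 0, 0, 0],
    [0, 0, 0, 0, 0, 0]
  ]
}}

```text
time: 17.05
position: [0.5662, 0.0016, 0.1028]
orientation: [3.141, 0.0, -3.114]
ft_force: [-0.1, 0.1, -1.9]
grip_width: 0.256
grasp_force: 99.0
```

Run:
```python
from h import *
o=r.observe(); print(o["position"],o["orientation"],o["grip_width"],o["grasp_force"],o["ft_force"],o["ft_torque"])
t=imaging.camera("top"); s=imaging.camera("side")
cv2.imwrite("pics/t7.png",t[:,:,::-1]);cv2.imwrite("pics/s7.png",s[:,:,::-1])
z=lambda a:cv2.resize(a,None,fx=6,fy=6,interpolation=cv2.INTER_CUBIC)
cv2.imwrite("pics/c7.png",np.hstack([z(t[185:260,240:305]),z(s[155:230,230:295])])[:,:,::-1])
```

```text
[0.56621499 0.00162437 0.10277974] [ 3.14140234e+00  2.58717306e-04 -3.11360837e+00] 0.2558226873690091 98.98734927177429 [-0.09253526  0.05461376 -1.89619223] [ 0.0383805  -0.12600412  0.04541413]
```

View pics/c7.png

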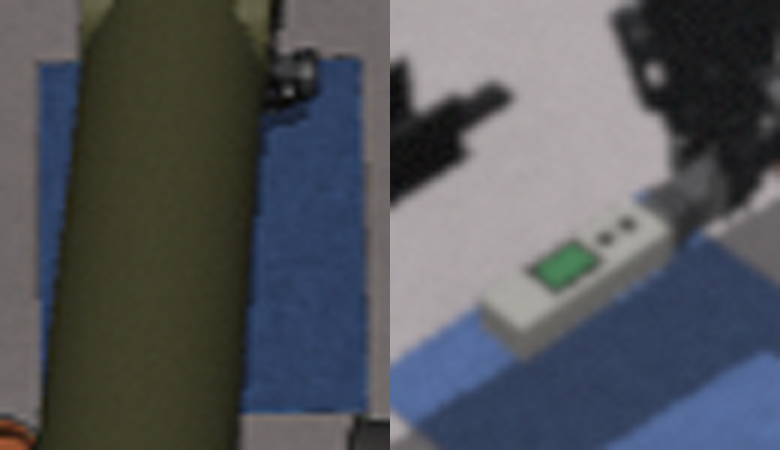

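Run:
```python
from h import *
for n,x,y,z in(("butt bot R",-.09,-.017,0),("butt top R",-.09,-.017,.026),("butt top L",-.09,.017,.026),("body front top R",.015,-.017,.026)):
    for f,b in(("held",(.5106,.0003,.098)),("laid",(.5106,.0003,.003))):
        c,s_=np.cos(.028),np.sin(.028); p=np.array(b)+[c*x-s_*y,s_*x+c*y,z]; print(n,f,proj("side",p).round(1))
s6=cv2.imread("pics/s6.png");s7=cv2.imread("pics/s7.png")
f=lambda h,s,v:(h>45)&(h<90)&(s>60)
for im in(s6,s7):
    for c in blobs(im[:,:,::-1],f,15)[1]:
        m=cv2.moments(c); u=np.array((m["m10"],m["m01"]))/m["m00"]
        if 230<u[0]<290: print("green",u.round(2))
for f,z in(("held",.124),("laid",.029)): print(f,proj("side",[.4648,-.001,z]))
```

```text
butt bot R held [[252.6 214.9]]
butt bot R laid [[253.8 235. ]]
butt top R held [[252.2 208.9]]
butt top R laid [[253.5 229.7]]
butt top L held [[244.7 203. ]]
butt top L laid [[246.3 223.8]]
body front top R held [[277.6 191.8]]
body front top R laid [[277.5 212.6]]
green [259.63 219.33]
green [258.79 198.84]
held [[259.34557976 198.65841018]]
laid [[260.20880426 219.49727149]]
```

Request:
{"fn": "move_arm", "kwargs": {
  "targets": [
    [-0.067, 0.25, 0, 0, 0, 0],
    [-0.067, 0.4, 0, 0, 0, 0],
    [-0.067, 0.45, 0, 0, 0, 0],
    [-0.067, 0.45, 0, 0, 0, 0],
    [-0.067, 0.45, 0, 0, 0, 0],
    [-0.067, 0.4, 0, 0, 0, 0],
    [-0.067, 0.25, 0, 0, 0, 0],
    [0, 0.19, 0, 0, 0, 0],
    [0, 0, 0, 0, 0, 0],
    [0, 0, 0, 0, 0, 0],
    [0, 0, 0, 0, 0, 0]
  ]
}}

```text
time: 18.25
position: [0.5979, 0.2271, 0.1029]
orientation: [-3.14, 0.0, -3.117]
ft_force: [0.0, -0.3, -0.9]
grip_width: 0.258
grasp_force: 98.8
```

Run:
```python
from h import *
o=r.observe(); print(o["position"],o["orientation"])
t=imaging.camera("top"); s=imaging.camera("side")
cv2.imwrite("pics/t8.png",t[:,:,::-1]);cv2.imwrite("pics/s8.png",s[:,:,::-1])
z=lambda a:cv2.resize(a,None,fx=6,fy=6,interpolation=cv2.INTER_CUBIC)
cv2.imwrite("pics/c8.png",np.hstack([z(t[180:255,180:245]),z(s[140:215,195:260])])[:,:,::-1])
for n,b in(("top",t),("side",s)):
  for c in blobs(b,lambda h,s,v:(h>45)&(h<90)&(s>60),15)[1]:
    m=cv2.moments(c); u=np.array((m["m10"],m["m01"]))/m["m00"]
    if 180<u[0]<260 and 140<u[1]<250: print(n,"green",u.round(2))
```

```text
[0.59790886 0.22708309 0.10292662] [-3.14022572e+00  9.47815870e-06 -3.11652244e+00]
side green [221.85 158.83]
```

View pics/c8.png

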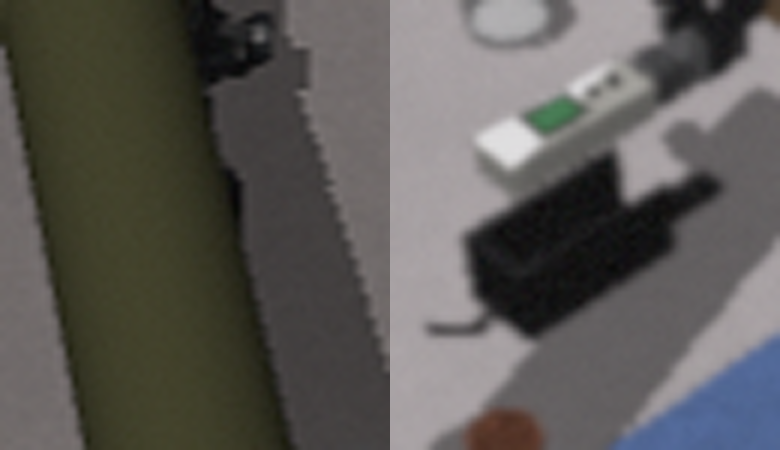

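Run:
```python
from h import *
print(proj("side",[[.4956,.2239,.124],[.4956,.2264,.124],[.4986,.2239,.124]]).round(2))
# cradle in side: wall top edges lateral check: predicted corners with origin (.539,.2275) yaw .032
c,s_=np.cos(.032),np.sin(.032)
for x,y,z in((-.1,-.027,.05),(-.1,.027,.05),(.015,-.027,.05),(-.1,-.027,0),(.069,-.009,.008)):
    p=[.539+c*x-s_*y,.2275+s_*x+c*y,z]; print((x,y,z),proj("side",p).round(1), (proj("side",p)[0]-[195-65,140])*6)
```

```text
[[222.34 159.07]
 [221.88 158.72]
 [223.05 158.69]]
(-0.1, -0.027, 0.05) [[216.1 186.9]] [516.63877879 281.27752049]
(-0.1, 0.027, 0.05) [[206.3 179.2]] [457.85163681 234.90109816]
(0.015, -0.027, 0.05) [[241.8 171.2]] [670.58703507 187.2184763 ]
(-0.1, -0.027, 0) [[217.7 197.3]] [526.04468322 343.84340853]
(0.069, -0.009, 0.008) [[250.3 170.7]] [721.89288932 184.30555868]
```

Request:
{"fn": "move_arm", "kwargs": {
  "targets": [
    [0, 0.03, 0.15, 0, 0, 0],
    [0, 0, 0.2, 0, 0, 0],
    [0, 0, 0.1, 0, 0, 0],
    [0, 0, 0, 0, 0, 0],
    [0, 0, 0, 0, 0, 0],
    [0, 0, 0, 0, 0, 0]
  ]
}}

```text
time: 18.95
position: [0.5979, 0.2323, 0.0673]
orientation: [3.141, 0.001, -3.114]
ft_force: [0.3, -0.1, -1.6]
grip_width: 0.256
grasp_force: 98.8
```

Request:
{"fn": "move_arm", "kwargs": {
  "targets": [
    [0, -0.033, 0, 0, 0, 0],
    [0, 0, 0, 0, 0, 0],
    [0, 0, 0, 0, 0, 0],
    [0, 0, 0, 0, 0, 0],
    [0, 0, 0, 0, 0, 0]
  ]
}}

```text
time: 19.45
position: [0.5975, 0.2296, 0.067]
orientation: [3.141, 0.0, -3.113]
ft_force: [-0.2, 0.4, -2.4]
grip_width: 0.255
grasp_force: 98.8
```

Settled on target; descend into the pocket.

Request:
{"fn": "move_arm", "kwargs": {
  "targets": [
    [0, 0, 0.1, 0, 0, 0],
    [0, 0, 0.1, 0, 0, 0],
    [0, 0, 0.1, 0, 0, 0],
    [0, 0, 0.1, 0, 0, 0],
    [0, 0, 0, 0, 0, 0],
    [0, 0, 0, 0, 0, 0]
  ]
}}

```text
time: 20.05
position: [0.5974, 0.2294, 0.0345]
orientation: [-3.141, -0.001, -3.114]
ft_force: [0.4, -0.1, -1.7]
grip_width: 0.259
grasp_force: 98.8
```

Request:
{"fn": "move_arm", "kwargs": {
  "targets": [
    [0, 0, 0.08, 0, 0, 0],
    [0, 0, 0.08, 0, 0, 0],
    [0, 0, 0.04, 0, 0, 0],
    [0, 0, 0, 0, 0, 0],
    [0, 0, 0, 0, 0, 0]
  ]
}}

```text
time: 20.55
position: [0.5975, 0.2295, 0.0188]
orientation: [-3.142, -0.0, -3.114]
ft_force: [-0.1, 0.5, -1.9]
grip_width: 0.262
grasp_force: 98.8
```

Request:
{"fn": "move_arm", "kwargs": {
  "targets": [
    [0, 0, 0.05, 0, 0, 0],
    [0, 0, 0.0, 0, 0, 0],
    [0, 0, 0, 0, 0, 0]
  ]
}}

```text
time: 20.85
position: [0.5975, 0.2295, 0.0149]
orientation: [-3.142, -0.0, -3.114]
ft_force: [0.3, 0.4, -1.1]
grip_width: 0.256
grasp_force: 98.8
```

Request:
{"fn": "move_arm", "kwargs": {
  "targets": [
    [0, 0, 0.02, 0, 0, 0],
    [0, 0, 0.0, 0, 0, 0],
    [0, 0, 0, 0, 0, 0]
  ]
}}

```text
time: 21.15
position: [0.5975, 0.2295, 0.0134]
orientation: [3.142, 0.0, -3.114]
ft_force: [-0.0, 0.1, -1.4]
grip_width: 0.258
grasp_force: 98.8
```

Request:
{"fn": "move_arm", "kwargs": {
  "targets": [
    [0, 0, 0.015, 0, 0, 0],
    [0, 0, 0.0, 0, 0, 0],
    [0, 0, 0, 0, 0, 0]
  ]
}}

```text
time: 21.45
position: [0.5977, 0.2296, 0.0128]
orientation: [3.141, 0.0, -3.114]
ft_force: [-2.4, -0.7, 4.0]
grip_width: 0.259
grasp_force: 99.6
```

Touching the floor. Release gently and withdraw.

Request:
{"fn": "move_arm", "kwargs": {
  "targets": [
    [0, 0, 0, 0, 0, 0],
    [0, 0, 0, 0, 0, 0],
    [0, 0, 0, 0, 0, 0],
    [0, 0, 0, 0, 0, 0],
    [0, 0, 0, 0, 0, 0],
    [0, 0, -0.3, 0, 0, 0],
    [0, 0, -0.6, 0, 0, 0],
    [0, 0, -0.6, 0, 0, 0],
    [0, 0, -0.4, 0, 0, 0]
  ],
  "claw": 1,
  "newtons": 20
}}

```text
time: 22.35
position: [0.5988, 0.2298, 0.1681]
orientation: [3.14, 0.004, -3.114]
ft_force: [0.3, 0.6, -0.2]
grip_width: 0.997
grasp_force: 0.0
```

Request:
{"fn": "move_arm", "kwargs": {
  "targets": [
    [0, -0.6, 0, 0, 0, 0],
    [0, -0.6, 0, 0, 0, 0],
    [0, -0.6, 0, 0, 0, 0],
    [0, -0.6, 0, 0, 0, 0],
    [0, -0.6, 0, 0, 0, 0],
    [0, -0.6, 0, 0, 0, 0],
    [0, 0, 0, 0, 0, 0],
    [0, 0, 0, 0, 0, 0]
  ]
}}

```text
time: 23.15
position: [0.6054, -0.0603, 0.1642]
orientation: [3.142, 0.0, -3.118]
ft_force: [-0.0, 0.8, 0.2]
grip_width: 1.002
grasp_force: 0.0
```

Run:
```python
from h import *
o=r.observe(); print(o["position"],o["time"])
t=imaging.camera("top"); s=imaging.camera("side")
z=lambda a:cv2.resize(a,None,fx=6,fy=6,interpolation=cv2.INTER_CUBIC)
cv2.imwrite("pics/c9.png",np.hstack([z(t[180:255,180:245]),z(s[140:215,195:260])])[:,:,::-1])
e=edges("top",t,0,210,214,222,245); print(e,[onz("top",(212,q[0]),.034)[0].round(4) for q in e])
for a in(224,230): e=edges("top",t,1,a,a+5,198,226); print(e,[onz("top",(q[0],a+2),.034)[0][:2].round(4).tolist() for q in e])
```

```text
[ 0.60543348 -0.06027565  0.16422492] 23.15
[(np.float64(229.5), 100), (np.float64(236.56), -100), (np.float64(238.56), -22), (np.float64(240.9), 34)] [array([0.4762, 0.2215, 0.034 ]), array([0.4506, 0.2202, 0.034 ]), array([0.4434, 0.2198, 0.034 ]), array([0.4349, 0.2193, 0.034 ])]
[(np.float64(202.66), -39), (np.float64(205.81), 66), (np.float64(209.5), 10), (np.float64(212.5), -14), (np.float64(216.27), -47), (np.float64(219.83), 58)] [[0.488, 0.2559], [0.4884, 0.2445], [0.4887, 0.2312], [0.489, 0.2204], [0.4894, 0.2068], [0.4897, 0.194]]
[(np.float64(202.59), -45), (np.float64(205.87), 84), (np.float64(215.42), -74), (np.float64(217.08), -19), (np.float64(219.75), 55)] [[0.4662, 0.2549], [0.4665, 0.2431], [0.4675, 0.2088], [0.4676, 0.2028], [0.4679, 0.1932]]
```

View pics/c9.png

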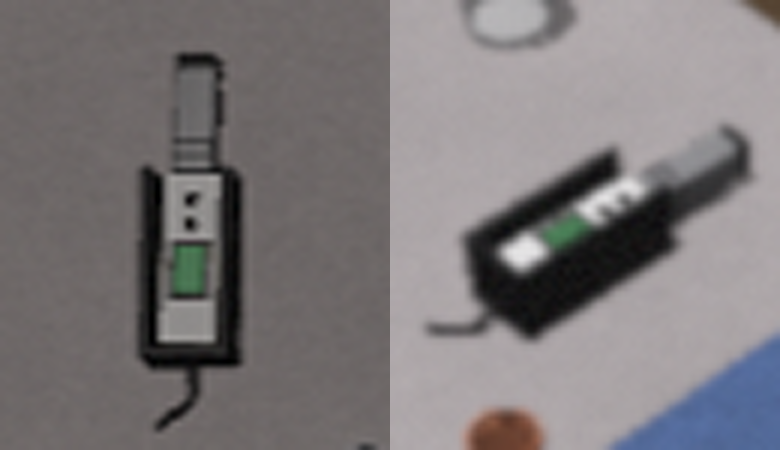

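```bash
python3 -c "
from plant import r
print(r.close_job())"
```

```text
the job is handed in; nothing more can be done
None
```

The job is handed in (no verdict was returned): the pot is nested upright in the other pot, and the meter was laid on the mat, retaken by its probe end and seated display up in the cradle. The last camera check put its body end about 4–5 mm from the pocket's back and within about 1 mm of the centreline.

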